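# Square a drilled panel into the corner of a bench fence and stop

### The arm

A 6-joint arm with a two-finger parallel gripper is mounted at the origin on the work surface. World frame = base frame: x ahead of the robot, y to its left, z up, the work surface at z = 0. Lengths are in m, angles in rad, forces in N, time in s.
With the tool pointing down it reaches from about 0.35 to 0.85 m from the base axis. Payload 8.1 kg.
Tool frame: the origin (TCP) lies at the centre of the arm's flange, where the gripper is bolted on; the fingertips stand 186 mm ahead of it and the grasp point (between the pads) lies 167 mm ahead of it; z points along the fingers, y is the direction in which the jaws open and shut (so a half turn about z gives the same grasp; the last joint's range is limited). The gripper opens to 93 mm and grips with 3 to 60 N. Pads are 15 mm wide; open, the fingers measure 128 mm over their backs; the gripper's body (75 mm by 188 mm) begins 65 mm behind the grasp point.
Start: joints at [-0.085, 0.13, 1.488, -0, 1.523, -0.085], TCP at [0.6, 0, 0.405] pointing down, gripper open.
Joint ranges: [-2.96, 2.96], [-0.89, 2.26], [0.02, 2.5], [-1.34, 4.48], [0, 2.73], [-2.66, 2.66]. Speed limits (rad/s): [2.39, 2.39, 2.79, 3.14, 3.14, 3.14].

### API

Orientations are given as a rotation vector (axis times angle).
In Python, from plant import robot, viewer, order gives the robot as it stands.
- The arm moves only by the tool apply_moves, never from a script. Its argument "deltas" is a list of rows, each a list of 3 entries, a list of its own where there are three numbers: the finger opening in mm, from 0 to 93, then the shift along the tool's x, y, z in mm, then the turn about the tool's z in rad. In form: [[grip, [dx, dy, dz], yaw], ...]. A call has 1 to 5 rows; each row shifts and turns the commanded pose from where the row before left it, along the tool's axes as they then stand; what a row does not reach is not made up. A row lasts 1/8 s, in which the tool goes at most 62.5 mm and 10.7 degrees, less where a joint would pass 70% of its speed; a pose out of reach is approached as far as the arm can. A call is refused whole if a number of a shift passes 62.5 or a number of a turn 0.188, either way. A call with a gripper value outside its range is refused whole. The fingers move at their own pace and stop on an object; "grip_force" is the grip in N (left out, the last holds). Time passes only in rows, so rows that do not move let the fingers close. It gives the time, the measured TCP pose, the force and the opening at its end, in the units of the state.
- robot.read_state(): the state, without advancing time (a new reading comes with each control period).
- viewer.read_camera(name): name is "scene" or "side" or "wrist"; returns the picture (384x512x3 uint8, blue, green, red); there is no depth.
- viewer.get_calibration(name): a dict with "fx", "fy", "cx", "cy" (pixels), "distortion" ([k1, k2, p1, p2, k3] as OpenCV has them; the pictures are not rectified), "R" (3x3) and "t" (3): a world point X has camera coordinates R X + t. Camera axes: x right, y down, z forward; pixel columns grow to the right and rows downward; lengths in m; the calibration is good to about 2 mm. A picture is of the moment at which its call begins: read the wrist's pose just before it. get_calibration takes no time and is no camera call; for the wrist camera it gives the pose at the moment of the call.
- order.close_job(): hands the job in, once; it reports no verdict.
The state is a dict: "t": time; "q": joint angles; "dq": joint speeds; "joint_torque": joint torques, N m; "tool_pos": TCP position; "orientation": TCP orientation; "force": force on the tool from outside, world axes, zero at the start; "wrist_torque": the same for the moment, N m; "opening": finger opening in m.
Only numpy, scipy, OpenCV 4.12 (cv2) and the standard library are available. Lean on these libraries where they do the work, as an engineer would, in place of code of your own. Each camera call takes 0.05 s, during which the arm holds its last target. There are 200 camera calls.

### The job

Push the drilled white cabinet panel along the bench until its long edge sits flush against the wooden fence and its short end butts up against the square steel stop, ready for the next job. Only push it: the panel stays flat on the bench and is never lifted. Leave the jar, mallet and screwdriver where they are.

Things in the scene. Friction and masses are not known exactly. Their poses are not given: they have to be found in the camera images.
- fence: straight beech batten fixed to the bench, 520 mm long, 45 mm wide, 30 mm high. Origin on the bench, at the middle of its front (robot-side) face. x points away from the robot, square to that face (the batten lies at x 0 to +45 mm); y runs along the face, to the left (-260 to +260 mm); z up. Its place and heading differ each time
- stop: square steel post, 30 x 30 mm, 40 mm high, a dark disc on top, fixed in front of the fence, sides parallel to it. Origin: centre of its underside, 45 mm in front of the fence face and 225 mm left or right of the fence's middle (differs each time; the jar stands at the other end); axes parallel to the fence's. The panel meets its side that faces the fence's middle
- panel: loose flat white-laminated panel, 90 mm (its x) by 160 mm (y) by 28 mm thick (z), 0.2 to 0.4 kg, four dark look-only holes along its top. Origin: centre of its underside. Starts 20 to 65 mm short of the fence, its y along the fence but askew by up to 17 degrees. Either end may meet the stop. When home its centre is 45 mm in front of the fence face and 95 mm along it from the stop's centre
- jar: bystander: closed jar, 48 mm across, 50 mm high, standing loose in front of the fence at the end that has no stop. Origin at the centre of its underside
- mallet: bystander: wooden mallet lying to the left; head 55 x 100 x 55 mm, whole length about 250 mm. Origin on the bench under the handle, 100 mm from the head's middle; its x axis points to the head
- screwdriver: bystander: screwdriver lying to the right, about 200 mm long along its x axis. Origin on the bench beneath it
Not all that is in view belongs to the job. There is more than one size of the panel; the job needs the largest. Leave any red look-alike of the stop alone.

How it is judged:
By the outcome, as a careful person would: the job done as asked, in the order asked, and still so for the second after the job is handed in, with the robot touching nothing.
It also fails if it takes over 64 s, if anything falls off the work surface, if the arm or the gripper's body presses on something with over 40 N, if the wrist force passes 120 N, or if a joint passes its speed limit or range.

## Working session

There is one attempt and no reset: what is moved stays moved. The work goes in short steps, Python scripts to look and compute and a tool call to move; the robot and the scene stay as the last step left them, time stands still between calls to the robot, and variables do not carry over. Pictures are saved under pics/ and viewed, about 8 in all and at most 12, crops included, and the job is handed in when it is done.

Besides the shell and the picture viewer there is one more tool, called after "Emit:" in YAML: its name, and indented under it one key for each argument. apply_moves: Moves the arm, as the interface text tells. Its arguments: {"type":"object","properties":{"deltas":{"type":"array"},"grip_force":{"type":"number"}},"required":["deltas"]}

```bash
mkdir -p pics; python3 - <<'E'
from plant import robot, viewer
import cv2
print(robot.read_state())
for n in ("scene","side","wrist"):
    im=viewer.read_camera(n); c=viewer.get_calibration(n); cv2.imwrite(f"pics/{n}0.png",im); print(n,c)
E
```

```text
{'t': 0.0, 'q': array([-8.53849337e-02,  1.31147469e-01,  1.48926039e+00, -2.93050822e-05,
        1.52301023e+00, -8.53758779e-02]), 'dq': array([-0.00074983,  0.00098004,  0.00134004,  0.0006423 , -0.00118045,
        0.00240992]), 'joint_torque': array([-1.61290725e-03, -5.59853125e+01, -4.91755986e+01,  7.67333270e-02,
        3.59135563e-02, -2.97389461e-04]), 'tool_pos': array([5.99771736e-01, 4.52980692e-05, 4.03705699e-01]), 'orientation': array([-2.22047564e+00, -2.22045870e+00,  1.88160644e-03]), 'force': array([ 0.06914283, -0.00769904, -0.05742254]), 'wrist_torque': array([ 0.00785447, -0.03688805,  0.00011437]), 'opening': 0.0934435533474732}
scene {'fx': 496.2539561214313, 'fy': 496.2539561214313, 'cx': 265.20346147437306, 'cy': 194.38435742168585, 'distortion': array([0.01004818, 0.        , 0.        , 0.        , 0.        ]), 'R': array([[ 0.83425233,  0.55110057,  0.01764142],
       [ 0.39748004, -0.57891225, -0.71194819],
       [-0.38214222,  0.60095654, -0.70201037]]), 't': array([-0.44794371, -0.17327722,  1.61817987])}
side {'fx': 417.16779818756936, 'fy': 417.16779818756936, 'cx': 260.1135549446774, 'cy': 193.67785031327656, 'distortion': array([-0.01079364,  0.        ,  0.        ,  0.        ,  0.        ]), 'R': array([[ 0.99486735, -0.09977622, -0.01684227],
       [-0.06904835, -0.54773467, -0.83379797],
       [ 0.07396811,  0.83068131, -0.55181273]]), 't': array([-0.54268216,  0.08124167,  1.28376343])}
wrist {'fx': 292.12387216604134, 'fy': 292.12387216604134, 'cx': 253.83263176258262, 'cy': 193.2374447375474, 'distortion': array([-0.04591011,  0.        ,  0.        ,  0.        ,  0.        ]), 'R': array([[ 0.99999781, -0.00157585, -0.00137671],
       [-0.001161  , -0.96520226,  0.2615019 ],
       [-0.00174089, -0.26149973, -0.96520198]]), 't': array([-0.5991234 , -0.03023271,  0.39006723])}
```

View pics/scene0.png

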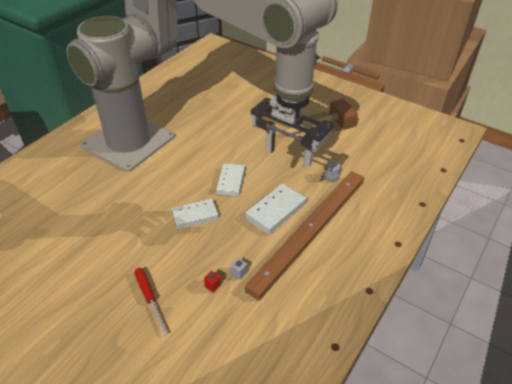

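View pics/wrist0.png

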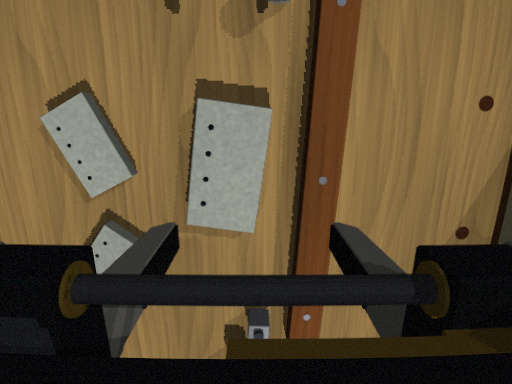

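The wrist view shows the large panel at about (230,165), with the fence running from (340,0) to (305,340) to its right. The stop is at (258,325), which is the right-hand (-y) end. The scene view puts the jar at (332,172), the stop at (240,269) and the red decoy at (213,281). There are two smaller panels, which I'll leave alone.

```bash
cat > h.py <<'E'
import numpy as np, cv2
def ray(c,uv,z):
    K=np.array([[c['fx'],0,c['cx']],[0,c['fy'],c['cy']],[0,0,1]])
    p=cv2.undistortPoints(np.array(uv,float).reshape(-1,1,2),K,c['distortion']).reshape(-1,2)
    d=np.c_[p,np.ones(len(p))]@c['R']; o=-c['R'].T@c['t']
    return o+d*((z-o[2])/d[:,2])[:,None]
def blobs(m,amin):
    m=cv2.morphologyEx(m.astype(np.uint8)*255,cv2.MORPH_OPEN,np.ones((3,3)))
    cs,_=cv2.findContours(m,cv2.RETR_EXTERNAL,cv2.CHAIN_APPROX_NONE)
    return [k for k in cs if cv2.contourArea(k)>amin]
E
python3 - <<'E'
from plant import viewer
from h import *
for n in ("wrist","scene","side"):
    im=cv2.imread(f"pics/{n}0.png"); c=viewer.get_calibration(n); hsv=cv2.cvtColor(im,cv2.COLOR_BGR2HSV)
    H,S,V=[hsv[...,i].astype(int) for i in range(3)]
    for name,m,z in (("white",(S<45)&(V>125),.028),("fence",((H<11)|(H>175))&(S>110)&(V>60),.030),("grey",(S<70)&(V>70)&(V<=230),.04)):
        for k in blobs(m,60):
            P=ray(c,k.reshape(-1,2),z)[:,:2]; r=cv2.minAreaRect((P*1000).astype(np.float32))
            if 300<r[0][0]<950 and abs(r[0][1])<500: print(n,name,cv2.boundingRect(k),np.round(r[0],1),np.round(r[1],1),round(r[2],1))
im=cv2.imread("pics/wrist0.png");hsv=cv2.cvtColor(im,cv2.COLOR_BGR2HSV)
for p in ((230,200),(345,60),(320,60),(400,60),(258,325)): print(p,hsv[p[1],p[0]])
s=cv2.imread("pics/scene0.png"); hs=cv2.cvtColor(s,cv2.COLOR_BGR2HSV)
for p in ((280,208),(316,217),(240,269),(235,300)): print(p,hs[p[1],p[0]])
cv2.imwrite("pics/c.png",np.hstack([cv2.resize(s[150:310,170:370],(400,320),interpolation=2),cv2.resize(cv2.imread("pics/side0.png"),(400,320))]))
E
```

```text
wrist white (92, 227, 40, 46) [ 396.3 -102. ] [69.4 42.3] 42.0
wrist white (187, 99, 85, 134) [566.1   6.3] [157.7  87.9] 81.9
wrist white (41, 94, 90, 103) [392.7  34.7] [ 63.3 113.4] 26.5
wrist grey (248, 326, 22, 13) [ 605.4 -224.8] [20.7 29.7] 89.9
wrist grey (92, 224, 41, 50) [403.8 -95.5] [71.3 42.7] 41.8
wrist grey (186, 98, 87, 135) [566.9   9.1] [154.2  86.7] 82.0
wrist grey (41, 92, 94, 105) [401.1  36.8] [ 65.5 111. ] 27.2
scene white (231, 262, 15, 17) [ 611.4 -235.5] [34.8 48.5] 35.1
scene white (172, 199, 46, 29) [ 402.3 -145.5] [117.7  80.3] 53.3
scene white (246, 184, 60, 50) [572.3  -1.9] [175.4 101.2] 82.1
scene white (217, 164, 28, 32) [400.4  20.5] [ 67.6 132.8] 26.7
scene white (304, 151, 7, 17) [541.3 226.6] [16.9 77.7] 27.2
scene white (272, 107, 22, 16) [361.  386.1] [59.3 91.5] 83.7
scene fence (204, 273, 17, 19) [ 581.8 -300.7] [38.7 52.2] 38.5
scene fence (134, 268, 22, 35) [ 451.3 -396.1] [ 25.2 106.9] 61.8
scene grey (151, 301, 16, 34) [ 545.6 -448.1] [ 7.5 95.5] 61.5
scene grey (231, 259, 17, 21) [ 616.9 -238.6] [39.3 60.4] 34.9
scene grey (172, 199, 47,
[... 686 characters left out ...]
 257, 13, 19) [ 574.2 -303.5] [66. 31.] 82.3
side grey (286, 239, 12, 18) [ 604.8 -247.2] [69.  29.3] 81.3
side grey (189, 219, 43, 34) [ 392.4 -169.5] [130.2  78.2] 53.4
side grey (194, 189, 35, 28) [392.1  -6.7] [ 72.3 138.7] 26.5
side grey (251, 185, 31, 36) [562.6 -27. ] [190.1  90.1] 81.9
side grey (272, 157, 12, 17) [627.3 194.6] [114.3  38.7] 81.7
side grey (256, 128, 7, 19) [584.  428.2] [164.1  21.5] 85.7
side grey (295, 126, 6, 19) [739.3 426. ] [166.9  20.1] 79.7
(230, 200) [ 41  18 155]
(345, 60) [ 13 177 104]
(320, 60) [ 12 174  95]
(400, 60) [ 19 129 138]
(258, 325) [138  22  57]
(280, 208) [ 41  14 204]
(316, 217) [ 12 148 133]
(240, 269) [123  14 163]
(235, 300) [ 18 118 197]
```

View pics/c.png

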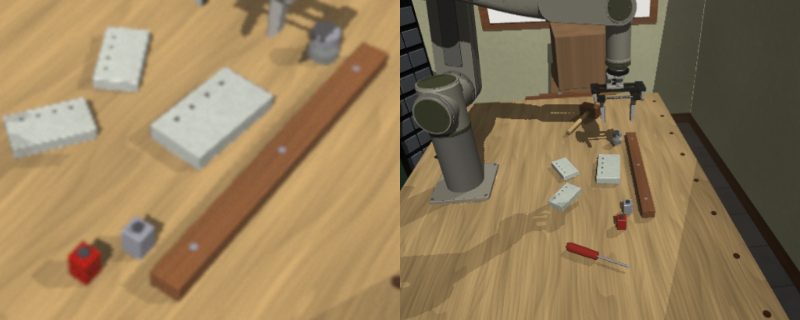

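```bash
cat >> h.py <<'E'
def line(P):
    vx,vy,x,y=cv2.fitLine(P.astype(np.float32),cv2.DIST_HUBER,0,.001,.001).ravel()
    if vy<0: vx,vy=-vx,-vy
    return np.array([x,y]),np.array([vx,vy])
def fence(im,c):
    hsv=cv2.cvtColor(im,cv2.COLOR_BGR2HSV); H,S,V=[hsv[...,i].astype(int) for i in range(3)]
    m=(H>=8)&(H<=14)&(S>138)
    return max(blobs(m,100),key=cv2.contourArea)
E
python3 - <<'E'
from plant import viewer
from h import *
for n in ("scene","side","wrist"):
    im=cv2.imread(f"pics/{n}0.png"); c=viewer.get_calibration(n)
    k=fence(im,c); P=ray(c,k.reshape(-1,2),.03)[:,:2]*1000
    r=cv2.minAreaRect(P.astype(np.float32)); print(n,cv2.boundingRect(k),np.round(cv2.boxPoints(r),1).tolist(),np.round(r[1],1),round(r[2],2))
# screws on fence top and the end corners by hand in scene (crop coords /2 + offset)
c=viewer.get_calibration("scene")
S=np.array([(356,69),(282,150),(194,246)])/2+[170,150]
print("screws scene",ray(c,S,.03)*1000)
C=np.array([(366,44),(386,54),(152,277),(180,292)])/2+[170,150]
print("ends",ray(c,C,.03)*1000)
w=viewer.get_calibration("wrist"); print("screws wrist",ray(w,[(341,2),(323,181),(307,317)],.03)*1000)
print("wrist rows: left/right edge", [ (v,ray(w,[u for u in []] or [(0,0)],.03)[0,:0]) for v in ()])
im=cv2.imread("pics/wrist0.png");hsv=cv2.cvtColor(im,cv2.COLOR_BGR2HSV)
for v in (20,80,140,200): print(v,[(u,*hsv[v,u]) for u in range(296,366,3)])
E
```

```text
scene (246, 172, 117, 128) [[651.7999877929688, -277.70001220703125], [701.9000244140625, -280.0], [726.9000244140625, 249.3000030517578], [676.7999877929688, 251.6999969482422]] [530.   50.1] 87.3
side (290, 159, 36, 102) [[645.7999877929688, -292.79998779296875], [691.7000122070312, -295.3999938964844], [722.2999877929688, 245.8000030517578], [676.5, 248.39999389648438]] [542.   45.9] 86.76
wrist (295, 0, 66, 275) [[651.2000122070312, -137.6999969482422], [698.5, -140.3000030517578], [717.0, 193.8000030517578], [669.7999877929688, 196.39999389648438]] [334.5  47.3] 86.83
screws scene [[ 698.0752434   192.83278319   30.        ]
 [ 687.46459331   -6.00092025   30.        ]
 [ 676.54676865 -204.31101369   30.        ]]
ends [[ 685.82728379  250.38474064   30.        ]
 [ 720.20764902  247.22942073   30.        ]
 [ 660.01922454 -270.27540813   30.        ]
 [ 699.36073198 -269.04815284   30.        ]]
screws wrist [[ 694.287829    191.49619919   30.        ]
 [ 685.11350109   -8.26202855   30.        ]
 [ 674.99004916 -207.66138527   30.        ]]
wrist rows: left/right edge []
20 [(
[... 4166 characters left out ...]
t8(13), np.uint8(181), np.uint8(104)), (329, np.uint8(13), np.uint8(168), np.uint8(102)), (332, np.uint8(13), np.uint8(185), np.uint8(95)), (335, np.uint8(12), np.uint8(176), np.uint8(106)), (338, np.uint8(19), np.uint8(133), np.uint8(152)), (341, np.uint8(19), np.uint8(136), np.uint8(156)), (344, np.uint8(19), np.uint8(132), np.uint8(149)), (347, np.uint8(19), np.uint8(127), np.uint8(148)), (350, np.uint8(18), np.uint8(134), np.uint8(143)), (353, np.uint8(19), np.uint8(139), np.uint8(143)), (356, np.uint8(19), np.uint8(131), np.uint8(140)), (359, np.uint8(19), np.uint8(136), np.uint8(142)), (362, np.uint8(19), np.uint8(131), np.uint8(140)), (365, np.uint8(19), np.uint8(128), np.uint8(135))]
```

Emit:
apply_moves:
  deltas:
    - [93,[5,-54,0],0]
    - [93,[5,-54,0],0]
    - [93,[0,0,20],-0.188]
    - [93,[0,0,20],-0.188]
    - [93,[0,0,20],-0.188]

```text
t: 0.78
tool_pos: [0.4917, 0.0101, 0.3441]
orientation: [1.509, 2.755, 0.0]
force: [0.2, -0.4, 0.5]
opening: 0.0932
```

Emit:
apply_moves:
  deltas:
    - [93,[0,0,20],-0.188]
    - [93,[0,0,20],-0.188]
    - [93,[0,0,20],-0.188]
    - [93,[0,0,20],-0.188]
    - [93,[0,0,20],-0.188]

```text
t: 1.4
tool_pos: [0.4918, 0.0101, 0.2439]
orientation: [-0.101, -3.14, -0.0]
force: [0.1, -0.4, 0.1]
opening: 0.0932
```

Emit:
apply_moves:
  deltas:
    - [93,[0,0,0],-0.015]
    - [93,[0,0,0],0]

```text
t: 1.65
tool_pos: [0.4922, 0.01, 0.2454]
orientation: [0.094, 3.14, 0.0]
force: [-0.7, 0.1, 0.1]
opening: 0.0932
```

```bash
cat >> h.py <<'E'
YAW=np.radians(-2.95); O=np.array([663.5,-5.8])
U=np.array([np.cos(YAW),np.sin(YAW)]); V_=np.array([-np.sin(YAW),np.cos(YAW)])
def ff(P): # world mm -> fence frame mm
    d=np.atleast_2d(P)[:,:2]-O; return np.c_[d@U,d@V_]
def st(robot):
    from scipy.spatial.transform import Rotation as R
    s=robot.read_state(); M=R.from_rotvec(s['orientation']).as_matrix()
    print("t",round(s['t'],2),"tcp",np.round(s['tool_pos']*1000,1),"fence",np.round(ff(s['tool_pos']*1000),1),"tooly deg vs fenceY",round(np.degrees(np.arctan2(M[1,1],M[0,1])-YAW-np.pi/2),2),"F",np.round(s['force'],1),"open",round(s['opening']*1000,1))
def panel(im,c,z=.028):
    hsv=cv2.cvtColor(im,cv2.COLOR_BGR2HSV); m=(hsv[...,1]<45)&(hsv[...,2]>125)
    for k in blobs(m,60):
        P=ray(c,k.reshape(-1,2),z)[:,:2]*1000; r=cv2.minAreaRect(P.astype(np.float32))
        if max(r[1])>120 or cv2.contourArea(k)>4000: print("panel? bbox",cv2.boundingRect(k),"size",np.round(r[1],1),"fence",np.round(ff(r[0]),1),"ang",round(r[2]-np.degrees(YAW)-90,2),"corners",np.round(ff(cv2.boxPoints(r)),1).tolist())
E
python3 - <<'E'
from plant import robot,viewer
from h import *
st(robot)
im=viewer.read_camera("wrist"); cv2.imwrite("pics/w1.png",im); panel(im,viewer.get_calibration("wrist"))
E
```

```text
t 1.65 tcp [492.2  10.  245.4] fence [[-171.9    7. ]] tooly deg vs fenceY -0.47 F [-0.7  0.1  0.1] open 93.2
panel? bbox (156, 306, 199, 43) size [160.5  41.1] fence [[-77.7   5.3]] ang -0.19 corners [[-98.5, -74.9], [-57.4, -75.0], [-56.9, 85.4], [-98.0, 85.6]]
panel? bbox (167, 250, 175, 25) size [132.5  19.5] fence [[-135.8    6.3]] ang -1.52 corners [[-147.3, -59.7], [-127.8, -60.2], [-124.3, 72.3], [-143.8, 72.8]]
panel? bbox (0, 9, 126, 157) size [92.4 61.9] fence [[-261.5 -130.5]] ang -33.74 corners [[-312.9, -151.8], [-261.4, -186.1], [-210.1, -109.3], [-261.6, -74.9]]
panel? bbox (182, 0, 199, 149) size [ 62.5 111.3] fence [[-275.7   24.6]] ang -60.43 corners [[-330.3, 57.6], [-275.4, -39.2], [-221.0, -8.4], [-276.0, 88.5]]
```

View pics/w1.png

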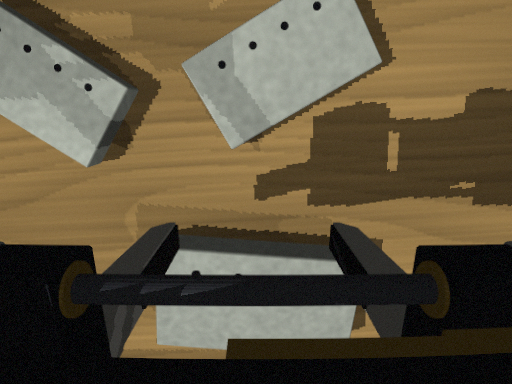

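The panel is at the bottom of the view, between rows 240 and 350, and centred under the jaws. The small panels are behind the arm and clear of it. I'll descend and push toward the fence.

Emit:
apply_moves:
  deltas:
    - [93,[0,0,25],-0.008]
    - [93,[0,0,22],0]
    - [93,[0,0,3],0]
    - [93,[-6,0,0],0]
    - [93,[-6,0,0],0]

```text
t: 2.33
tool_pos: [0.5053, 0.0093, 0.1962]
orientation: [0.076, 3.138, -0.0]
force: [-0.4, -0.4, 0.6]
opening: 0.093
```

Emit:
apply_moves:
  deltas:
    - [93,[-7,0,0],0]
    - [93,[-7,0,0],0]
    - [93,[-7,0,0],0]
    - [93,[-7,0,0],0]
    - [93,[-7,0,0],0]

```text
t: 2.95
tool_pos: [0.5394, 0.0078, 0.1946]
orientation: [-0.075, -3.14, -0.0]
force: [-2.7, -0.1, 2.2]
opening: 0.0928
```

```bash
python3 - <<'E'
from plant import robot,viewer
from h import *
st(robot)
ims=[]
for n in ("scene","side"):
    im=viewer.read_camera(n); ims.append(im); panel(im,viewer.get_calibration(n))
cv2.imwrite("pics/c2.png",np.hstack([cv2.resize(ims[0][150:310,170:370],(400,320),interpolation=2),cv2.resize(ims[1][110:270,180:380],(400,320),interpolation=2)]))
E
```

```text
t 2.95 tcp [539.4   7.8 194.6] fence [[-124.7    7.2]] tooly deg vs fenceY 0.22 F [-2.7 -0.1  2.2] open 92.8
panel? bbox (217, 164, 97, 74) size [177.  306.2] fence [[-167.6    1.2]] ang 0.54 corners [[-319.9, -88.7], [-13.7, -85.8], [-15.4, 91.2], [-321.5, 88.3]]
panel? bbox (346, 141, 166, 243) size [974.8 231.2] fence [[404.  170.5]] ang 2.95 corners [[313.6, -322.2], [544.5, -310.3], [494.4, 663.2], [263.5, 651.3]]
panel? bbox (83, 129, 90, 42) size [210.7 213.1] fence [[-638.8  -44.8]] ang -86.45 corners [[-750.6, 55.1], [-737.4, -157.7], [-527.1, -144.6], [-540.3, 68.1]]
panel? bbox (256, 128, 25, 29) size [ 74.9 142.6] fence [[-280.8  220.2]] ang -52.26 corners [[-354.0, 253.6], [-266.7, 140.9], [-207.5, 186.7], [-294.8, 299.5]]
panel? bbox (79, 34, 30, 18) size [ 90.6 184.9] fence [[-1228.7   326. ]] ang -10.95 corners [[-1328.0, 299.1], [-1146.5, 264.0], [-1129.3, 353.0], [-1310.8, 388.1]]
panel? bbox (125, 17, 25, 29) size [ 71.5 261.8] fence [[-1164.6   491.1]] ang -32.82 corners [[-1294.0, 532.1], [-1073.9, 390.2], [-1035.2, 450.2], [-1255.2, 592.1]]
panel? bbox (166, 0, 
[... 738 characters left out ...]
[-22.7, -100.9], [-23.4, 90.0], [-142.6, 89.5]]
panel? bbox (253, 67, 17, 12) size [ 81.5 218.8] fence [[ -50.1 1295.4]] ang -83.36 corners [[-103.2, 1399.3], [-77.9, 1182.0], [3.0, 1191.4], [-22.3, 1408.8]]
panel? bbox (184, 37, 13, 12) size [329.6  82.4] fence [[-523.2 2053.5]] ang 1.19 corners [[-560.9, 1887.9], [-478.5, 1889.6], [-485.4, 2219.1], [-567.8, 2217.4]]
panel? bbox (220, 0, 100, 23) size [1146.8 1075.7] fence [[  72.4 3256.6]] ang -9.1 corners [[-549.4, 2775.5], [512.7, 2605.3], [694.1, 3737.7], [-368.0, 3907.8]]
panel? bbox (109, 0, 107, 46) size [ 999.4 2375.4] fence [[-685.9 3263.4]] ang -64.57 corners [[-1647.2, 4121.4], [-627.2, 1976.2], [275.4, 2405.3], [-744.6, 4550.6]]
```

View pics/c2.png

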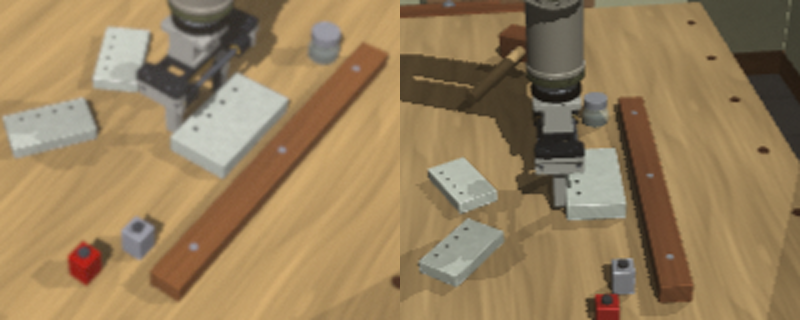

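The panel is square to the fence and roughly 20 mm short of it, with both fingers behind it. I'll keep going, slower, and watch the force.

Emit:
apply_moves:
  deltas:
    - [93,[-6,0,0],0]
    - [93,[-5,0,0],0]
    - [93,[-4,0,0],0]
    - [93,[-3,0,0],0]
    - [93,[-2,0,0],0]

```text
t: 3.68
tool_pos: [0.5591, 0.0068, 0.1947]
orientation: [-0.075, -3.141, -0.0]
force: [-1.1, 0.2, -0.5]
opening: 0.0931
```

Emit:
apply_moves:
  deltas:
    - [93,[-2,0,0],0]
    - [93,[-2,0,0],0]
    - [93,[0,0,0],0]

```text
t: 4.05
tool_pos: [0.5629, 0.0067, 0.1947]
orientation: [-0.075, -3.14, -0.0]
force: [-2.1, 0.4, 0.2]
opening: 0.0931
```

Emit:
apply_moves:
  deltas:
    - [93,[-1,0,0],0]
    - [93,[-1,0,0],0]
    - [93,[-1,0,0],0]

```text
t: 4.42
tool_pos: [0.5641, 0.0067, 0.1946]
orientation: [-0.075, -3.134, -0.0]
force: [-20.0, 2.3, 17.8]
opening: 0.0931
```

Emit:
apply_moves:
  deltas:
    - [93,[-1,0,0],0]
    - [93,[-1,0,0],0]

```text
t: 4.68
tool_pos: [0.5649, 0.0067, 0.1943]
orientation: [-0.075, -3.13, -0.0]
force: [-30.3, 1.7, 25.6]
opening: 0.0931
```

The force rose to about 30 N, so the panel is seated on the fence. Next I'll back off, lift, and move round to its left end.

Emit:
apply_moves:
  deltas:
    - [93,[5,0,0],0]
    - [93,[10,0,0],0]
    - [93,[0,0,-35],0]
    - [60,[0,0,-35],0]
    - [40,[-35,52,0],0.188]

```text
t: 5.3
tool_pos: [0.591, 0.0547, 0.2696]
orientation: [0.374, 3.111, -0.0]
force: [0.9, -0.4, 0.7]
opening: 0.0777
```

```bash
python3 - <<'E'
from plant import robot,viewer
from h import *
st(robot)
im=viewer.read_camera("scene");c=viewer.get_calibration("scene"); cv2.imwrite("pics/c3.png",cv2.resize(im[140:310,170:370],(800,600),interpolation=2))
E
```

```text
t 5.3 tcp [591.   54.7 269.6] fence [[-75.5  56.7]] tooly deg vs fenceY -10.77 F [ 0.9 -0.4  0.7] open 77.7
```

View pics/c3.png

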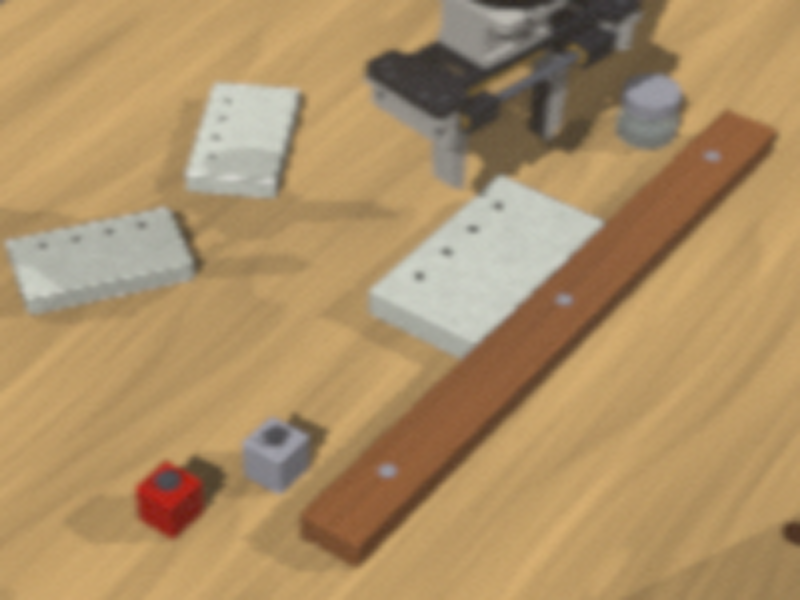

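The panel's long edge meets the fence with no visible gap, from (600,220) to (465,355). The jar is at (650,108), clear of the route to the left end.

Emit:
apply_moves:
  deltas:
    - [40,[-10,30,0],0]
    - [40,[-10,30,0],0]
    - [40,[0,0,0],0.188]
    - [40,[0,0,0],0.188]
    - [40,[0,0,0],0.188]

```text
t: 5.98
tool_pos: [0.6232, 0.1107, 0.2647]
orientation: [1.225, 2.892, 0.001]
force: [-0.1, -0.8, -0.3]
opening: 0.0399
```

Emit:
apply_moves:
  deltas:
    - [40,[0,0,0],0.188]
    - [40,[0,0,0],0.188]
    - [40,[0,0,0],0.188]
    - [40,[0,0,0],0.188]
    - [40,[0,0,0],0.066]

```text
t: 6.6
tool_pos: [0.6232, 0.1105, 0.2649]
orientation: [2.27, 2.171, 0.001]
force: [0.2, 0.4, -0.2]
opening: 0.0402
```

```bash
python3 - <<'E'
from plant import robot,viewer
from h import *
st(robot)
im=viewer.read_camera("wrist"); cv2.imwrite("pics/w2.png",im); panel(im,viewer.get_calibration("wrist"))
E
```

```text
t 6.6 tcp [623.2 110.5 264.9] fence [[-46.2 114. ]] tooly deg vs fenceY -89.63 F [ 0.2  0.4 -0.2] open 40.2
```

View pics/w2.png

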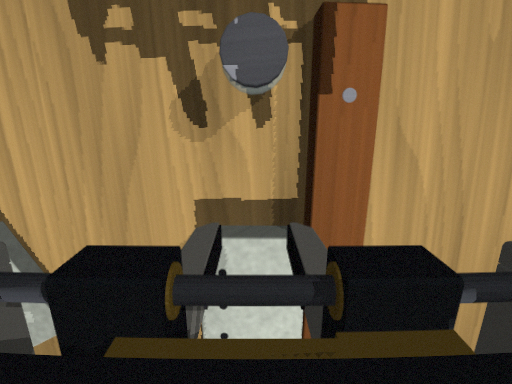

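The panel's end shows between the fingers at row 235, and the jar is well behind at (254,50). I'll descend and push along the fence.

Emit:
apply_moves:
  deltas:
    - [40,[0,0,25],-0.005]
    - [40,[0,0,25],0]
    - [40,[0,0,18],0]
    - [40,[-6,0,0],0]
    - [40,[-7,0,0],0]

```text
t: 7.28
tool_pos: [0.6232, 0.0971, 0.1977]
orientation: [2.26, 2.181, 0.002]
force: [-0.8, 6.1, 0.6]
opening: 0.0398
```

Emit:
apply_moves:
  deltas:
    - [40,[-7,0,0],0]
    - [40,[-7,0,0],0]
    - [40,[-7,0,0],0]
    - [40,[-7,0,0],0]
    - [40,[-7,0,0],0]

```text
t: 7.9
tool_pos: [0.6215, 0.0621, 0.1969]
orientation: [2.261, 2.181, 0.0]
force: [-0.7, 3.5, 2.5]
opening: 0.04
```

Emit:
apply_moves:
  deltas:
    - [40,[-7,0,0],0]
    - [40,[-7,0,0],0]
    - [40,[-7,0,0],0]
    - [40,[-7,0,0],0]
    - [40,[-7,0,0],0]

```text
t: 8.52
tool_pos: [0.6202, 0.027, 0.1967]
orientation: [-2.261, -2.181, 0.0]
force: [-0.2, 3.1, 1.3]
opening: 0.0398
```

Emit:
apply_moves:
  deltas:
    - [40,[-7,0,0],0]
    - [40,[-7,0,0],0]
    - [40,[-7,0,0],0]
    - [40,[-7,0,0],0]
    - [40,[-7,0,0],0]

```text
t: 9.15
tool_pos: [0.6189, -0.0079, 0.1967]
orientation: [-2.261, -2.181, 0.0]
force: [-1.0, 2.9, 1.2]
opening: 0.0398
```

```bash
python3 - <<'E'
from plant import robot,viewer
from h import *
st(robot)
im=viewer.read_camera("scene"); cv2.imwrite("pics/c4.png",cv2.resize(im[140:310,170:370],(800,600),interpolation=2))
E
```

```text
t 9.15 tcp [618.9  -7.9 196.7] fence [[-44.4  -4.4]] tooly deg vs fenceY -89.12 F [-1.   2.9  1.2] open 39.8
```

View pics/c4.png

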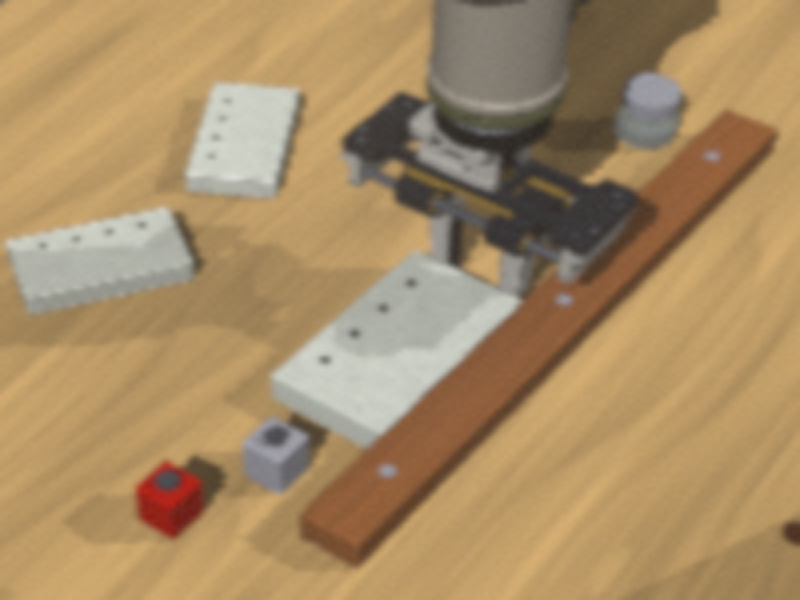

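The panel is still flush along the fence, with its leading end about 35 mm from the stop. The tool is yawed 0.9°, which I'll correct as I continue.

Emit:
apply_moves:
  deltas:
    - [40,[-6,0,0],0.015]
    - [40,[-6,0,0],0]
    - [40,[-6,0,0],0]
    - [40,[-5,0,0],0]
    - [40,[-4,0,0],0]

```text
t: 9.82
tool_pos: [0.6177, -0.0348, 0.1967]
orientation: [2.278, 2.164, -0.0]
force: [0.4, 2.4, -0.9]
opening: 0.0402
```

Emit:
apply_moves:
  deltas:
    - [40,[-2,0,0],0]
    - [40,[-2,0,0],0]
    - [40,[-2,0,0],0]

```text
t: 10.2
tool_pos: [0.6173, -0.0404, 0.1967]
orientation: [-2.277, -2.164, 0.0]
force: [-0.7, 1.2, 0.3]
opening: 0.0401
```

Emit:
apply_moves:
  deltas:
    - [40,[-1,0,0],0]
    - [40,[-1,0,0],0]

```text
t: 10.45
tool_pos: [0.6173, -0.0424, 0.1967]
orientation: [-2.277, -2.164, 0.0]
force: [-0.2, 1.4, -0.6]
opening: 0.04
```

Emit:
apply_moves:
  deltas:
    - [40,[-1,0,0],0]
    - [40,[-1,0,0],0]

```text
t: 10.7
tool_pos: [0.6172, -0.044, 0.1967]
orientation: [-2.277, -2.163, -0.001]
force: [0.7, 7.3, -0.5]
opening: 0.0403
```

Emit:
apply_moves:
  deltas:
    - [40,[-1,0,0],0]

```text
t: 10.82
tool_pos: [0.6171, -0.0442, 0.1967]
orientation: [-2.276, -2.163, -0.003]
force: [0.1, 11.1, 0.4]
opening: 0.0403
```

Emit:
apply_moves:
  deltas:
    - [40,[-1,0,0],0]
    - [40,[-1,0,0],0]

```text
t: 11.08
tool_pos: [0.6171, -0.0448, 0.1967]
orientation: [-2.274, -2.162, -0.005]
force: [2.1, 19.7, 1.1]
opening: 0.0397
```

Emit:
apply_moves:
  deltas:
    - [40,[5,0,0],0]
    - [40,[10,0,0],0]
    - [40,[20,0,-30],0]
    - [40,[0,0,-50],0]
    - [40,[0,0,-50],0]

```text
t: 11.7
tool_pos: [0.6186, -0.012, 0.3279]
orientation: [-2.277, -2.164, 0.001]
force: [0.2, 0.3, -0.1]
opening: 0.0403
```

Emit:
apply_moves:
  deltas:
    - [40,[-30,0,-30],0]
    - [40,[-60,0,0],0]
    - [40,[-60,0,0],0]
    - [40,[0,0,0],0]

```text
t: 12.2
tool_pos: [0.6105, -0.1663, 0.3569]
orientation: [2.282, 2.157, -0.002]
force: [-0.4, -0.6, -0.2]
opening: 0.04
```

```bash
python3 - <<'E'
from plant import robot,viewer
from h import *
st(robot)
im=viewer.read_camera("wrist");c=viewer.get_calibration("wrist"); panel(im,c)
cv2.imwrite("pics/w3.png",im)
k=fence(im,c); P=ff(ray(c,k.reshape(-1,2),.03)*1000); r=cv2.minAreaRect(P.astype(np.float32)); print("fence",np.round(cv2.boxPoints(r),1).tolist(),r[2])
im=viewer.read_camera("scene"); cv2.imwrite("pics/c5.png",cv2.resize(im[140:310,170:370],(800,600),interpolation=2))
E
```

```text
t 12.2 tcp [ 610.5 -166.3  356.9] fence [[ -44.6 -163. ]] tooly deg vs fenceY -90.29 F [-0.4 -0.6 -0.2] open 40.0
panel? bbox (12, 106, 90, 114) size [112.5  63.7] fence [[-261.7 -140.3]] ang -33.76 corners [[-319.4, -169.4], [-266.5, -204.7], [-204.0, -111.2], [-256.9, -75.8]]
panel? bbox (207, 73, 89, 150) size [157.4  88. ] fence [[ -47.  -127.7]] ang -0.07 corners [[-91.1, -206.3], [-3.1, -206.4], [-2.9, -49.1], [-90.9, -49.0]]
fence [[-2.5, 15.800000190734863], [-1.600000023841858, -235.5], [42.900001525878906, -235.39999389648438], [41.900001525878906, 15.899999618530273]] 0.20745112001895905
```

View pics/w3.png

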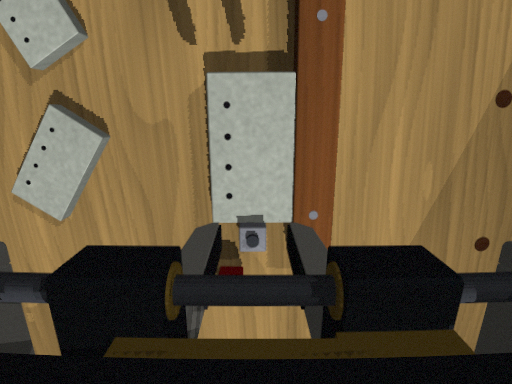

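View pics/c5.png

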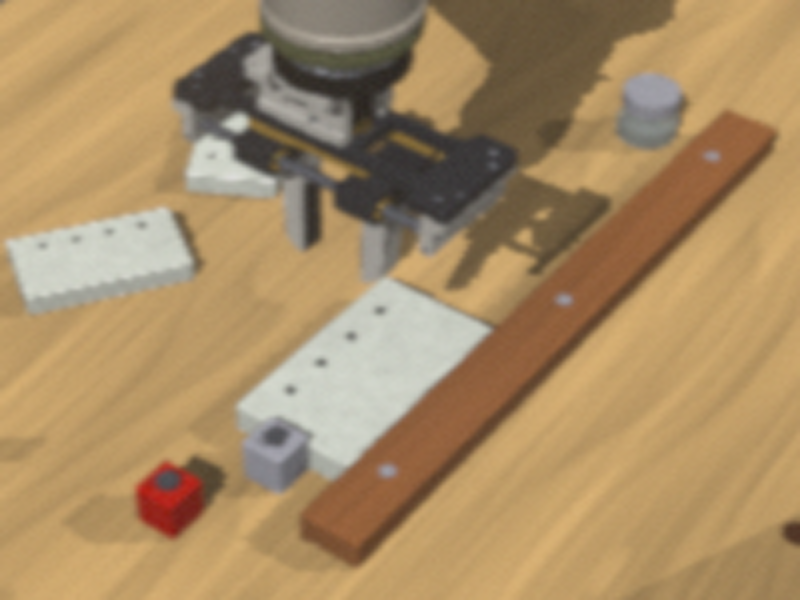

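The panel is home to within about 1 mm. It is parallel to the fence to about 0.3°, and its end touches the stop at (252,222) in the wrist view. A light two-finger nudge will take out any gap left at the fence.

Emit:
apply_moves:
  deltas:
    - [93,[17,-36,0],0]
    - [93,[17,-36,0],0]
    - [93,[0,0,20],-0.188]
    - [93,[0,0,20],-0.188]
    - [93,[0,0,20],-0.188]

```text
t: 12.92
tool_pos: [0.5411, -0.1227, 0.2964]
orientation: [1.576, 2.717, 0.0]
force: [0.6, 0.1, 0.1]
opening: 0.0858
```

Emit:
apply_moves:
  deltas:
    - [93,[0,0,10],-0.188]
    - [93,[0,0,10],-0.188]
    - [93,[0,0,10],-0.188]
    - [93,[0,0,10],-0.188]
    - [93,[0,0,10],-0.188]

```text
t: 13.55
tool_pos: [0.5412, -0.1228, 0.2465]
orientation: [-0.179, -3.137, -0.0]
force: [0.5, -0.8, -0.9]
opening: 0.0929
```

Emit:
apply_moves:
  deltas:
    - [93,[0,0,0],-0.072]
    - [93,[0,0,0],0]

```text
t: 13.8
tool_pos: [0.5411, -0.1231, 0.2467]
orientation: [-0.076, -3.14, -0.0]
force: [0.3, -0.1, -0.4]
opening: 0.0927
```

```bash
python3 - <<'E'
from plant import robot
from h import *
st(robot)
E
```

```text
t 13.8 tcp [ 541.1 -123.1  246.7] fence [[-116.2 -123.4]] tooly deg vs fenceY 0.16 F [ 0.3 -0.1 -0.4] open 92.7
```

Emit:
apply_moves:
  deltas:
    - [93,[0,0,25],0]
    - [93,[0,0,25],0]
    - [93,[-6,0,0],0]
    - [93,[-6,0,0],0]
    - [93,[-2,0,0],0]

```text
t: 14.42
tool_pos: [0.556, -0.1253, 0.1983]
orientation: [0.079, 3.139, -0.001]
force: [-6.0, 0.7, 3.8]
opening: 0.0931
```

Emit:
apply_moves:
  deltas:
    - [93,[-1,0,0],0]
    - [93,[-1,0,0],0]
    - [93,[-1,0,0],0]

```text
t: 14.8
tool_pos: [0.557, -0.1255, 0.1969]
orientation: [-0.079, -3.137, -0.0]
force: [-14.6, 0.9, 10.4]
opening: 0.0926
```

Emit:
apply_moves:
  deltas:
    - [93,[5,0,0],0]
    - [93,[12,0,0],0]
    - [93,[20,0,-20],0]
    - [93,[0,0,-60],0]
    - [93,[0,0,-60],0]

```text
t: 15.42
tool_pos: [0.5199, -0.1235, 0.3377]
orientation: [-0.079, -3.14, -0.001]
force: [1.2, 0.5, 0.7]
opening: 0.093
```

Emit:
apply_moves:
  deltas:
    - [93,[60,0,-30],0]
    - [93,[40,0,0],0]
    - [93,[0,0,0],0]

```text
t: 15.8
tool_pos: [0.4231, -0.1186, 0.3648]
orientation: [0.08, 3.139, -0.001]
force: [0.3, -0.6, 1.2]
opening: 0.0928
```

```bash
python3 - <<'E'
from plant import robot,viewer
from h import *
st(robot)
im=viewer.read_camera("scene"); side=viewer.read_camera("side")
old=cv2.imread("pics/scene0.png")
cv2.imwrite("pics/c6.png",np.hstack([cv2.resize(im[170:300,210:310],(400,520),interpolation=2),cv2.resize(side[180:280,240:340],(400,520),interpolation=2)]))
for nm,(x,y,w,h) in dict(jar=(318,155,28,32),screwdriver=(125,260,50,80),red=(200,268,24,26)).items():
    print(nm,np.abs(im[y:y+h,x:x+w].astype(int)-old[y:y+h,x:x+w]).mean())
E
```

```text
t 15.8 tcp [ 423.1 -118.6  364.8] fence [[-234.3 -125. ]] tooly deg vs fenceY 0.04 F [ 0.3 -0.6  1.2] open 92.8
jar 21.961681547619047
screwdriver 1.3230833333333334
red 1.6623931623931625
```

View pics/c6.png

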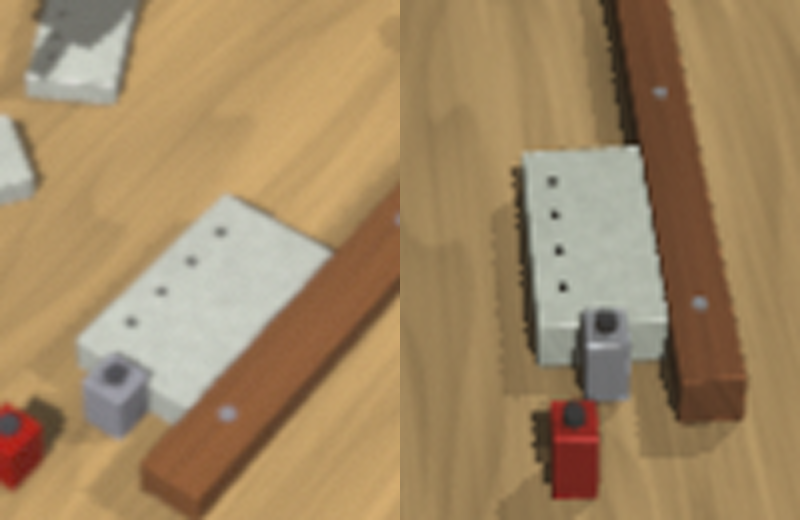

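Both views show the panel flush on the fence and touching the stop. The difference at the jar looks like the arm's shadow: in the earlier crops, before and after the end push, it sat at the same pixel, (650,108). The robot is clear, so I'm handing in.

```bash
python3 -c "
from plant import order; print(order.close_job())"
```

```text
the job is handed in; nothing more can be done
None
```

I pushed the large panel against the fence with two fingers, then slid it along the fence into the steel stop. A light nudge (about 15 N) re-seated it on the fence, and I handed in at about 16 s with the arm clear. The panel was only pushed, never gripped or lifted.

**Panel position:** The wrist view before the final nudge put the panel about 1 mm from the fence and within 0.3° of parallel, which is near the limit of that measurement. Its end was touching the stop. After the nudge, the scene and side views showed no visible gap at either. I judged the final end contact by eye and by the 20 N rise when the panel met the stop; I did not measure it again.

**Forces:** The highest reading along the push was about 30 N. It came with about 26 N upward, so roughly 40 N in total at the fingertips. I did not work out why the upward force appeared.

**Bystanders:**
- **Screwdriver and red look-alike:** both are unchanged in the image comparison.
- **Jar:** this check disagreed, because its image patch differed from the start. I put that down to the arm no longer overlapping or shading it. It stayed at the same pixel in the crops before and after the end push, and the arm never went near it after that.
- **Mallet:** I did not compare it, but the arm never went near it.

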